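Bolt the gate of a high-voltage test guard

TASK

Shut and bolt the gate of the test guard: push the gate fully shut against its spring, slide the barrel bolt across into the yellow keeper, and turn its black handle fully down into the keeper's notch, so that the gate stays locked when you let go. The keeper is never set quite the same, so feel for the notch with the handle and do not force handle or bolt against the keeper; leave the driver under test and the other things on the bench where they are.

Things in the scene. Friction and masses are not known exactly. Their poses are not given: they have to be found in the camera images.
- guard: fixed test guard: grey base plate 204x286x12 mm, clear box on it, 134 mm high, its front (-x side) closed by the gate. Origin: on the bench under the box; x into the guard, y along the front towards the yellow keeper, z up. Gate and fascia have their front face at x = -85 mm. Over 30 N on the fascia or keeper counts as rammed
- fascia: fixed plate left of the gate, carries the keeper; axes as the guard's, top at z = 136 mm. Origin: on the bench under its front face (guard x = -85, y = 100 mm). The keeper's cheek has a U-notch 9 mm wide, open upward; from 20 mm before it and beyond it the cheek rises 12 mm above the bolt's line and catches the handle at about 1 rad: rested there lightly and slid along, it drops into the notch
- keeper_nominal (a point): where the middle of the keeper's notch lies nominally, on the bolt's line (guard x = -97, y = 100, z = 112 mm). The keeper sits on slotted holes, really up to 9 mm either side of this along y; that is not measured. Its 16 mm square bore begins 16 mm beyond the notch, 20 mm long, open at both ends: it lines up with the bolt when the gate is shut
- gate_hinge (a point): point on the gate's upright hinge axis at bench height (guard x = -89, y = -105 mm, right end of the front). The gate is an aluminium frame with a clear pane, reaching 172 mm from the hinge axis, top at z = 130 mm
- gate (a joint): opening angle of the gate, rad: 0 = fully shut on its stop, grows as it swings out towards the robot. A hinge spring keeps it ajar at 0.18 to 0.28; shutting it takes up to 8 N at the bolt, and it swings open again unless held or bolted. Bolted, it keeps up to 0.02 of play. More than about 0.03 open, the bolt's nose misses the bore
- bolt (a joint): travel of the steel barrel bolt, m: 0 = fully back (starts at 0 to 0.005), grows towards the keeper, at most 0.096. Its 12 mm round-nosed rod reaches 42 mm ahead of the handle and enters the bore at 0.045 to 0.063; the handle stands over the notch somewhere from 0.071 to 0.089 (keeper's setting), 1.5 mm play either way. No stop there. Sliding takes 1.5 to 4 N; it stays where it is left
- handle (a joint): turn of the handle about the bolt's line, rad: 0 = straight up against its back stop (pushing the knob into the guard then pushes the gate), grows as it swings over towards the robot and down; 1.57 = level, 1.75 = fully down. Starts at 0 to 0.5, stays where it is left (friction 0.06 N m)
- knob (a point): middle of the black knob on the 6 mm handle stem: flat-sided, 14 mm thick along the bolt, 16 mm wide, 28 mm long along the stem, 55 mm from the bolt's line (z = 167 mm when upright). It can be pinched from above along the bolt's line. Axes: z along the stem away from the bolt, y along the bolt towards the keeper
- bolt_axis (a point): point on the bolt's line at the foot of the handle, z = 112 mm; travels with the bolt and swings with the gate (with the bolt fully back, 125 mm from the hinge axis along the gate and 8 mm in front of it). Axes: y along the bolt towards the keeper, x into the guard. The keeper's notched cheek stands 24 to 30 mm in front of this line
- driver_on_test: potted aluminium driver case 97x58x66 mm in the nest inside the guard; origin under its middle. Leave alone
- driver_waiting: grey finned driver case 97x56x78 mm standing on the bench left of the work; origin under its middle. Leave alone
- driver_wired: grey finned driver case with a cable stub, 125x87x111 mm, on the left of the bench; origin under its middle. Leave alone
- side_cutter: side cutter with black grips, 140x55x12 mm, lying in front; origin under its middle. Leave alone

How it is judged:
By the outcome, as a careful person would: the job done as asked, in the order asked, and still so for the second after the job is handed in, with the robot touching nothing.
It also fails if it takes over 72 s, if anything falls off the work surface, if the arm or the gripper's body presses on something with over 40 N, if the wrist force passes 120 N, or if a joint passes its speed limit or range.

ROBOT

A 7-joint arm with a two-finger parallel gripper is mounted at the origin on a cart in front of the work surface, level with it; the furniture and walls round the work are solid. World frame = base frame: x ahead of the robot, y to its left, z up, the work surface at z = 0. Lengths are in mm, angles in rad, forces in N, time in s.
With the tool pointing down it reaches from about 350 to 900 mm from the base axis. Payload 19.9 kg.
Tool frame: the origin (TCP) lies between the finger pads; the fingertips stand 22 mm ahead of it and the grasp point (between the pads) lies 3 mm ahead of it (tips_ahead is the distance from the TCP to the fingertips, in mm); z points along the fingers, y is the line along which they close (so a half turn about z gives the same grasp; the last joint's range is limited). The gripper opens to 85 mm and grips with 20 to 120 N. Pads are 22 mm wide; open, the fingers measure 114 mm over their backs; the gripper's body (76 mm by 85 mm) begins 54 mm behind the grasp point. The pads swing forward as they close: fully open they stand 13 mm farther back than shut.
Start: joints at [1.091, 0.417, -0.01, 1.614, 0.005, 1.111, -0.053], TCP at [265.528, -565.773, 253.26] pointing down, gripper open.
Joint ranges: [-2.81, 2.81], [-0.39, 2.02], [-1.27, 1.25], [0.06, 2.57], [-1.19, 4.33], [0.19, 2], [-2.82, 2.82]. Speed limits (rad/s): [1.89, 1.89, 2.39, 2.39, 3.01, 3.01, 3.01].

INTERFACE

Orientations are given as a rotation vector (axis times angle).
In Python, from bench import get_obs, camera, camera_model, hand_in, tips_ahead gives the robot as it stands.
- The arm moves only by the shell command python3 -m inch 'ROWS' [FORCE]. ROWS is JSON, a list of rows, each an object with "fingers": the opening in per cent of the stroke, from 0 (shut) to 100 (fully open); "travel": the shift along the tool's x, y, z in m, a list of three; "twist": the turn, a rotation vector about the tool's x, y, z in degrees, a list of three. A call has exactly 5 rows; each row shifts and turns the commanded pose from where the row before left it, along the tool's axes as they then stand; what a row does not reach is not made up. A row lasts 1/12 s, in which the tool goes at most 41.7 mm and 7.16 degrees, less where a joint would pass 70% of its speed; a pose out of reach is approached as far as the arm can. A call is refused whole if a number of a shift passes 0.0417 or a number of a turn 7.16, either way. A call with a gripper value outside its range is refused whole. The fingers move at their own pace and stop on an object; FORCE is the grip in N (left out, the last holds). Time passes only in rows, so rows that do not move let the fingers close, or fill a call up. It gives the time, the measured TCP pose, the force, the opening and the grip force at its end, in the units of the state.
- get_obs(): the state, without advancing time (a new reading comes with each control period).
- camera(name): name is "side" or "top"; returns the picture (420x560x3 uint8, blue, green, red); there is no depth.
- camera_model(name): a dict with "fx", "fy", "cx", "cy" (pixels), "dist_coeffs" ([k1, k2, p1, p2, k3] as OpenCV has them; the pictures are not rectified), "R" (3x3) and "t" (3): a world point X has camera coordinates R X + t. Camera axes: x right, y down, z forward; pixel columns grow to the right and rows downward; lengths in mm; the calibration is good to about 2 mm. A picture is of the moment at which its call begins. camera_model takes no time and is no camera call.
- hand_in(): hands the job in; it is judged then, once.
The state is a dict: "time": time; "q": joint angles; "qd": joint speeds; "joint_efforts": joint torques, N m; "tcp_pos": TCP position; "ee_rot": TCP orientation; "force": force on the tool from outside, world axes, zero at the start; "wrist_torque": the same for the moment, N m; "grip_width": finger opening in mm; "grip_force": force on a finger pad.
Only numpy, scipy, OpenCV 4.12 (cv2) and the standard library are available. Lean on these libraries where they do the work, as an engineer would, in place of code of your own. Each camera call takes 0.05 s, during which the arm holds its last target. There are 200 camera calls.

## Working session

There is one attempt and no reset: what is moved stays moved. The work goes in short steps, Python scripts to look and compute and a shell command to move; the robot and the scene stay as the last step left them, time stands still between calls to the robot, and variables do not carry over. Pictures are saved under pics/ and viewed, at most 10 in all, crops included, and the job is handed in when it is done.

```bash
mkdir -p pics; ls
python3 - <<'E'
from bench import *
import cv2
for n in("side","top"):
    cv2.imwrite(f"pics/{n}0.png",camera(n)); m=camera_model(n); print(n,{k:(v.tolist() if hasattr(v,'tolist') else v) for k,v in m.items()})
print(get_obs(),tips_ahead)
E
```

```text
pics
side {'fx': 458.18021334864227, 'fy': 458.18021334864227, 'cx': 285.30189343286565, 'cy': 210.97390390288209, 'dist_coeffs': [-0.027353535575706737, 0.0, 0.0, 0.0, 0.0], 'R': [[-0.5924232776502687, -0.8054254087519128, 0.01801585509839932], [-0.47871164837421587, 0.33394947748378123, -0.8119808521136139], [0.6479736243158002, -0.489660757489431, -0.5834059690866411]], 't': [155.0214016319059, 381.04089080124845, 863.2409751926372]}
top {'fx': 468.96583277204826, 'fy': 468.96583277204826, 'cx': 277.8912645045331, 'cy': 208.14948210432118, 'dist_coeffs': [0.003369541911130747, 0.0, 0.0, 0.0, 0.0], 'R': [[0.07690745525450811, -0.9970382133618472, 0.00021076643827301004], [-0.9759895800371934, -0.07532705354025054, -0.2043775297427943], [0.20378808352084368, 0.01551244987614487, -0.9788921191396639]], 't': [-186.4988997812596, 521.7990618864045, 1393.1868434527798]}
{'time': 0.1, 'q': array([ 1.09047567,  0.41795174, -0.0103186 ,  1.61406294,  0.00473496,
        1.11068708, -0.05299467]), 'qd': array([-0.00086618, -0.0015474 , -0.00153511, -0.0029418 , -0.00134287,
        0.00141708,  0.00059097]), 'joint_efforts': array([ 2.59482440e-03, -8.65821791e+01,  6.81209285e-01, -4.35639739e+01,
        1.93090743e-02,  4.84970107e-03,  2.07064209e-04]), 'tcp_pos': array([ 265.4286508 , -565.54867225,  252.72082634]), 'ee_rot': array([-3.06525504e+00, -6.83621977e-01,  5.37236090e-04]), 'force': array([-0.42764494,  0.13981494, -0.23685789]), 'wrist_torque': array([-0.01852234, -0.05025059,  0.00298268]), 'grip_force': 0.0, 'grip_width': 85.07684230870001} 22.0
```

View pics/side0.png

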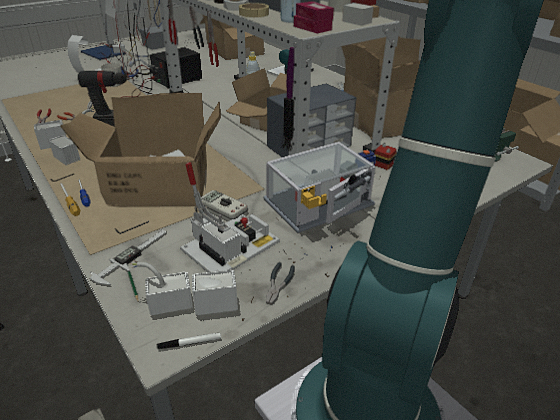

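View pics/top0.png

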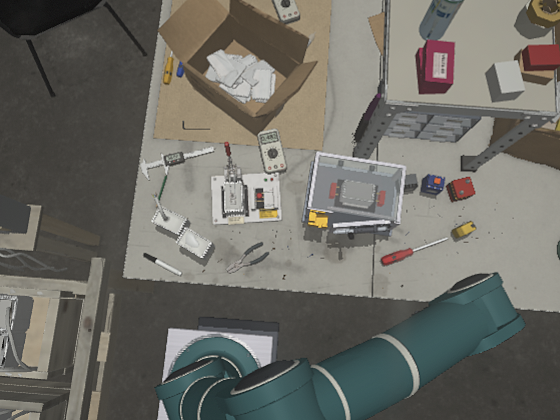

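Side: the guard is around (320,185), with the yellow keeper at (315,198). Top: the guard is around (355,190), with the keeper at (320,218). I'll enlarge both.

Run:
```python
import cv2,numpy as np
a=cv2.imread("pics/side0.png")[135:240,255:385]; b=cv2.imread("pics/top0.png")[145:245,295:415]
a=cv2.resize(a,(780,630),interpolation=cv2.INTER_CUBIC)[:600]; b=cv2.resize(b,(720,600),interpolation=cv2.INTER_CUBIC)
cv2.imwrite("pics/sc.png",a);cv2.imwrite("pics/tc.png",b)
```

```text
(no output)
```

View pics/sc.png

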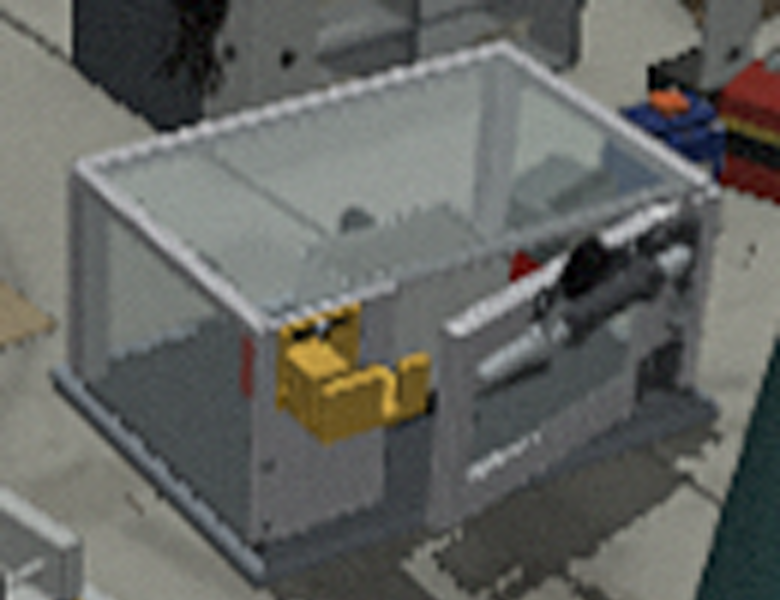

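View pics/tc.png

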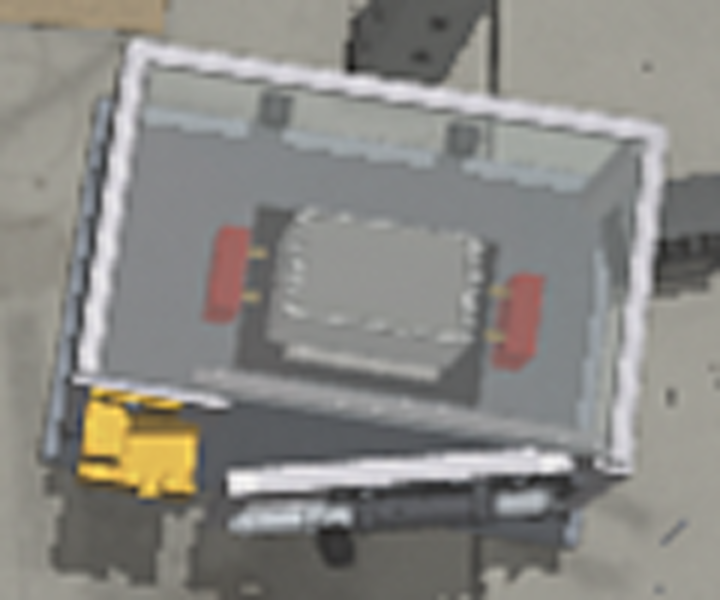

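Side crop (scale 6, offset (255,135)): plate corners at (262,585), (55,375) and (715,405); box top corners at (75,165), (500,45), (718,190) and (260,328); knob at (583,265). Top crop (offset (295,145)): box top corners at (135,40), (665,130), (75,380) and (630,475); gate free end at (228,482); knob at (335,548).

```bash
cat > h.py <<'E'
import numpy as np,cv2
from bench import *
def K(m): return np.array([[m["fx"],0,m["cx"]],[0,m["fy"],m["cy"]],[0,0,1]]),np.array(m["dist_coeffs"])
def back(n,px,z):
    m=camera_model(n);k,d=K(m);R=np.array(m["R"]);t=np.array(m["t"])
    u=cv2.undistortPoints(np.array([[px]],float),k,d)[0,0]
    r=R.T@np.array([u[0],u[1],1]);c=-R.T@t
    return c+r*(z-c[2])/r[2]
def proj(n,X):
    m=camera_model(n);k,d=K(m)
    return cv2.projectPoints(np.array(X,float).reshape(-1,3),cv2.Rodrigues(np.array(m["R"]))[0],np.array(m["t"],float),k,d)[0][:,0]
def tri(ps,pt):
    P=[];u=[]
    for n,p in(("side",ps),("top",pt)):
        m=camera_model(n);k,d=K(m);P.append(np.c_[m["R"],m["t"]]);u.append(cv2.undistortPoints(np.array([[p]],float),k,d)[0,0])
    X=cv2.triangulatePoints(P[0],P[1],u[0],u[1])[:,0];return X[:3]/X[3]
E
python3 - <<'E'
from h import *
np.set_printoptions(precision=1,suppress=True)
s=lambda x,y:(x/6+255-.4,y/6+135-.4)
t=lambda x,y:(x/6+295-.4,y/6+145-.4)
for l,p in dict(FL=(262,585),BL=(55,375),FR=(715,405)).items(): print("plate side",l,back("side",s(*p),0 if l=='FL' else 6))
for l,p in dict(FL=(260,328),BL=(75,165),FR=(718,190),BR=(500,45)).items(): print("box side",l,back("side",s(*p),136))
for l,p in dict(FL=(75,380),BL=(135,40),FR=(630,475),BR=(665,130)).items(): print("box top",l,back("top",t(*p),135))
for l,p in dict(FL=(45,462),FR=(575,545),BL=(103,100)).items(): print("plate top",l,back("top",t(*p),12))
print("gate free",back("top",t(228,482),130),tri(s(445,330),t(228,480)))
print("knob",tri(s(583,265),t(335,548)),back("top",t(337,545),165))
E
```

```text
plate side FL [ 510.5 -228.9    0. ]
plate side BL [ 706.9 -243.5    6. ]
plate side FR [ 488.6 -508.8    6. ]
box side FL [ 525.2 -233.2  136. ]
box side BL [ 694.2 -248.2  136. ]
box side FR [ 495.5 -494.1  136. ]
box side BR [ 672.1 -508.5  136. ]
box top FL [ 524.9 -231.8  135. ]
box top BL [ 699.6 -250.4  135. ]
box top FR [ 498.8 -501.1  135. ]
box top BR [ 673.2 -514.2  135. ]
plate top FL [ 505.9 -224.7   12. ]
plate top FR [ 483.3 -504.    12. ]
plate top BL [ 706.7 -242.8   12. ]
gate free [ 481.4 -308.9  130. ] [ 483.1 -308.4  129.4]
knob [ 448.2 -356.4  165.1] [ 449.2 -357.7  165. ]
```

```bash
cat >> h.py <<'E'
O=np.array([598,-373.,0]);Y=-0.088
def g2w(p,O=O,Y=Y):
    c,s=np.cos(Y),np.sin(Y);p=np.array(p,float).reshape(-1,3)
    return np.c_[c*p[:,0]-s*p[:,1],s*p[:,0]+c*p[:,1],p[:,2]]+O
def w2g(p):
    c,s=np.cos(Y),np.sin(Y);p=np.array(p,float).reshape(-1,3)-O
    return np.c_[c*p[:,0]+s*p[:,1],-s*p[:,0]+c*p[:,1],p[:,2]]
def gate(g,along,front,z):
    return g2w([[-89-np.sin(g)*along-np.cos(g)*front,-105+np.cos(g)*along-np.sin(g)*front,z]])[0]
E
python3 - <<'E'
from h import *
np.set_printoptions(precision=1,suppress=True)
s=lambda x,y:(x/6+255-.4,y/6+135-.4)
t=lambda x,y:(x/6+295-.4,y/6+145-.4)
for l,p,z in(("free",(445,330),130),("cheek right top",(428,355),124),("notch l",(385,378),124),("notch r",(400,370),124)): print(l,w2g(back("side",s(*p),z)))
for l,p,z in(("gate free front",(230,495),130),("gate free back",(228,470),130),("gate r back",(570,450),130),("gate r front",(570,470),130),("cheek right",(200,492),124),("keeper left",(80,480),124),("rod tip",(232,520),112),("knob",(337,545),165),("fascia r",(228,403),136),("fascia l",(75,382),136)): print(l,w2g(back("top",t(*p),z)))
print("knob",w2g(tri(s(583,265),t(335,548))))
for g in(.18,.23,.28): print(g,w2g([gate(g,172,-4,130),gate(g,172,-18,130),gate(g,125+42,8,112)]))
im=cv2.resize(cv2.imread("pics/top0.png")[145:245,295:415],(720,600),interpolation=cv2.INTER_CUBIC)
im2=cv2.resize(cv2.imread("pics/side0.png")[135:235,255:385],(780,600),interpolation=cv2.INTER_CUBIC)
for X,c in [(p,(0,0,255)) for p in g2w([[-102,143,0],[-102,-143,0],[102,143,12],[102,-143,12],[-102,143,12],[-102,-143,12],[-85,100,136]])]+[(gate(.23,0,0,130),(0,255,0)),(gate(.23,172,-4,130),(0,255,0)),(gate(.23,125,8,112),(255,0,255)),(gate(.23,167,8,112),(255,0,255)),(g2w([[-97,100,112]])[0],(255,255,0))]:
    a=(proj("top",X)[0]-(295-.4,145-.4))*6; cv2.circle(im,tuple(int(v) for v in a),4,c,-1)
    a=(proj("side",X)[0]-(255-.4,135-.4))*6; cv2.circle(im2,tuple(int(v) for v in a),4,c,-1)
o=np.hstack([cv2.resize(im,(400,333)),cv2.resize(im2,(400,308))[:333] if 0 else cv2.resize(im2,(400,333))]);cv2.imwrite("pics/ov.png",np.hstack([im,im2])if 0 else o)
E
```

```text
free [[-120.3   55.4  130. ]]
cheek right top [[-126.1   68.5  124. ]]
notch l [[-131.7   96.   124. ]]
notch r [[-129.8   86.5  124. ]]
gate free front [[-127.9   51.7  130. ]]
gate free back [[-115.9   54.4  130. ]]
gate r back [[ -79.  -107.5  130. ]]
gate r front [[ -88.8 -108.6  130. ]]
cheek right [[-127.7   65.8  124. ]]
keeper left [[-131.5  124.   124. ]]
rod tip [[-136.7   47.4  112. ]]
knob [[-149.6    2.1  165. ]]
fascia r [[-84.5  59.6 136. ]]
fascia l [[-86.4 134.1 136. ]]
knob [[-150.7    3.4  165.1]]
0.18 [[-115.9   64.9  130. ]
 [-102.1   67.4  130. ]
 [-126.8   57.9  112. ]]
0.23 [[-124.3   63.4  130. ]
 [-110.7   66.6  130. ]
 [-134.9   55.8  112. ]]
0.28 [[-132.7   61.4  130. ]
 [-119.2   65.3  130. ]
 [-142.8   53.3  112. ]]
```

View pics/ov.png

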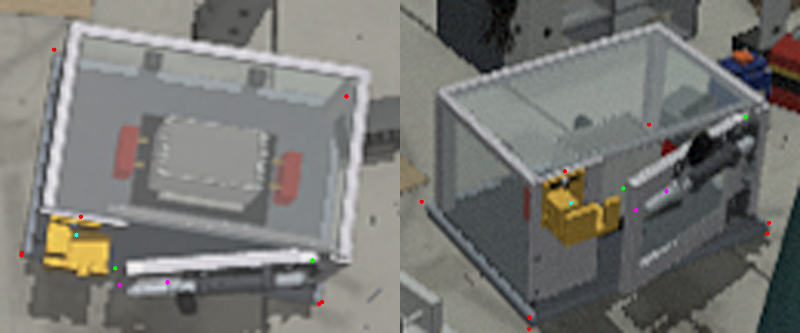

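The overlay shows that the plate and box fit, but the gate end and rod tip come about 9 mm further toward -y, so I shift the guard origin by -9 mm in y. Bolt and knob then fit: gate about 0.23, handle about 0.45, knob at world (448,-357,162). Next I'll move over the knob.

```bash
sed -i 's/^O=.*/O=np.array([597.2,-382.,0]);Y=-0.088/' h.py
cat > st.py <<'E'
from h import *
from scipy.spatial.transform import Rotation as Ro
o=get_obs();R=Ro.from_rotvec(o["ee_rot"]).as_matrix();p=o["tcp_pos"]
np.set_printoptions(precision=1,suppress=True)
print("t%.2f"%o["time"],"tcp",p,"guard",w2g(p)[0],"yaw%.1f"%np.degrees(np.arctan2(R[1,0],R[0,0])),"tilt",R[:,2].round(3),"F",o["force"],"w%.1f g%.1f"%(o["grip_width"],o["grip_force"]))
import sys
if len(sys.argv)>1: print("to go, tool mm",R.T@(np.array(eval(sys.argv[1]))-p))
E
python3 -m inch '[{"fingers":100,"travel":[0,0,0],"twist":[0,0,5.7]},{"fingers":100,"travel":[0,0,0],"twist":[0,0,5.7]},{"fingers":100,"travel":[0,0,0],"twist":[0,0,5.7]},{"fingers":100,"travel":[0.021,-0.018,0],"twist":[0,0,0]},{"fingers":100,"travel":[0.021,-0.018,0],"twist":[0,0,0]}]'
python3 -m inch '[{"fingers":100,"travel":[0.021,-0.018,0],"twist":[0,0,0]},{"fingers":100,"travel":[0.021,-0.018,0],"twist":[0,0,0]},{"fingers":100,"travel":[0.021,-0.018,0],"twist":[0,0,0]},{"fingers":100,"travel":[0.021,-0.018,0],"twist":[0,0,0]},{"fingers":100,"travel":[0.021,-0.018,0],"twist":[0,0,0]}]'
python3 -m inch '[{"fingers":100,"travel":[0.021,-0.018,0],"twist":[0,0,0]},{"fingers":100,"travel":[0.021,-0.018,0],"twist":[0,0,0]},{"fingers":100,"travel":[0.021,-0.018,0],"twist":[0,0,0]},{"fingers":100,"travel":[0,0,0],"twist":[0,0,0]},{"fingers":100,"travel":[0,0,0],"twist":[0,0,0]}]'
python3 st.py '[448.5,-357,160]'
```

```text
time: 0.52
tcp_pos: [301.3, -524.3, 252.7]
ee_rot: [-3.134, -0.215, 0.001]
force: [1.4, 0.5, 0.3]
grip_width: 85.4
grip_force: 0.0
time: 0.93
tcp_pos: [394.1, -419.2, 253.0]
ee_rot: [-3.133, -0.22, 0.001]
force: [0.5, -0.5, 0.9]
grip_width: 85.7
grip_force: 0.0
time: 1.35
tcp_pos: [449.1, -356.9, 253.0]
ee_rot: [-3.133, -0.225, 0.0]
force: [-0.6, -0.8, -0.8]
grip_width: 85.6
grip_force: 0.0
t1.35 tcp [ 449.1 -356.9  253. ] guard [-149.7   12.   253. ] yaw8.2 tilt [-0.  0. -1.] F [-0.6 -0.8 -0.8] w85.6 g0.0
to go, tool mm [-0.6  0.1 93. ]
```

```bash
python3 -m inch '[{"fingers":60,"travel":[0,0,0.025],"twist":[0,0,0]},{"fingers":60,"travel":[0,0,0.025],"twist":[0,0,0]},{"fingers":60,"travel":[0,0,0.02],"twist":[0,0,0]},{"fingers":60,"travel":[0,0,0.02],"twist":[0,0,0]},{"fingers":60,"travel":[0,0,0],"twist":[0,0,0]}]' 20
python3 st.py
python3 - <<'E'
from h import *
a=camera("side")[120:220,275:405];b=camera("top")[170:250,300:404]
cv2.imwrite("pics/d1.png",np.hstack([cv2.resize(a,(400,308)),cv2.resize(b,(400,308))]))
E
```

```text
time: 1.77
tcp_pos: [446.0, -358.1, 159.7]
ee_rot: [-3.131, -0.218, 0.007]
force: [-0.7, 0.7, -0.1]
grip_width: 51.3
grip_force: 0.0
t1.77 tcp [ 446.  -358.1  159.7] guard [-152.8   10.6  159.7] yaw8.0 tilt [-0.  0. -1.] F [-0.7  0.7 -0.1] w51.3 g0.0
```

View pics/d1.png

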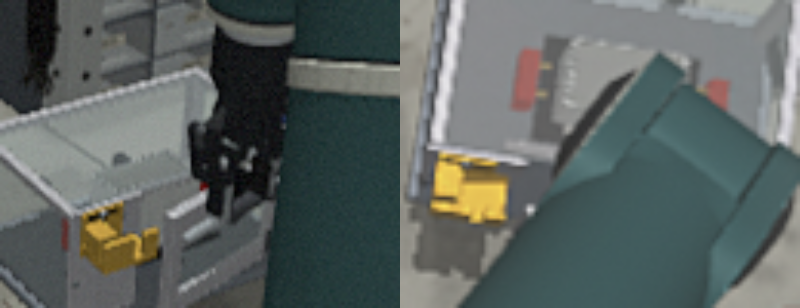

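The side view shows the fingers straddling the knob at about (230,190) with no contact yet; the arm hides it in the top view. Now I'll close on it.

```bash
python3 -m inch '[{"fingers":30,"travel":[0.001,0,0],"twist":[0,0,0]},{"fingers":20,"travel":[0,0,0],"twist":[0,0,0]},{"fingers":12,"travel":[0,0,0],"twist":[0,0,0]},{"fingers":8,"travel":[0,0,0],"twist":[0,0,0]},{"fingers":8,"travel":[0,0,0],"twist":[0,0,0]}]' 20
python3 -m inch '[{"fingers":8,"travel":[0,0,0],"twist":[0,0,0]},{"fingers":8,"travel":[0,0,0],"twist":[0,0,0]},{"fingers":8,"travel":[0,0,0],"twist":[0,0,0]},{"fingers":8,"travel":[0,0,0],"twist":[0,0,0]},{"fingers":8,"travel":[0,0,0],"twist":[0,0,0]}]'
python3 st.py
```

```text
time: 2.28
tcp_pos: [449.7, -358.4, 164.3]
ee_rot: [3.133, 0.22, 0.002]
force: [-0.2, 0.6, 6.8]
grip_width: 13.6
grip_force: 26.3
time: 2.7
tcp_pos: [449.7, -358.3, 164.3]
ee_rot: [3.133, 0.22, 0.002]
force: [-1.3, 0.4, 8.4]
grip_width: 13.8
grip_force: 26.3
t2.70 tcp [ 449.7 -358.3  164.3] guard [-149.    10.6  164.3] yaw8.1 tilt [ 0. -0. -1.] F [-1.3  0.4  8.4] w13.8 g26.3
```

```bash
python3 -m inch '[{"fingers":8,"travel":[0.006,0,-0.0022],"twist":[0,0,0]},{"fingers":8,"travel":[0.006,0,-0.0016],"twist":[0,0,0]},{"fingers":8,"travel":[0.006,0,-0.0011],"twist":[0,0,0]},{"fingers":8,"travel":[0.005,0,-0.0005],"twist":[0,0,0]},{"fingers":8,"travel":[0,0,0],"twist":[0,0,0]}]'
python3 st.py
python3 -m inch '[{"fingers":8,"travel":[0.003,-0.0002,0],"twist":[0,0,1.3]},{"fingers":8,"travel":[0.003,-0.0002,0],"twist":[0,0,1.3]},{"fingers":8,"travel":[0.003,-0.0002,0],"twist":[0,0,1.3]},{"fingers":8,"travel":[0.003,-0.0002,0],"twist":[0,0,1.3]},{"fingers":8,"travel":[0,0,0],"twist":[0,0,0]}]'
python3 st.py '[502.5,-352.4,170]'
```

```text
time: 3.12
tcp_pos: [472.6, -354.4, 168.5]
ee_rot: [-3.133, -0.221, 0.002]
force: [-5.0, 1.1, 0.4]
grip_width: 13.4
grip_force: 39.8
t3.12 tcp [ 472.6 -354.4  168.5] guard [-126.5   16.5  168.5] yaw8.1 tilt [-0.  0. -1.] F [-5.   1.1  0.4] w13.4 g39.8
time: 3.53
tcp_pos: [484.2, -352.9, 168.8]
ee_rot: [3.14, 0.076, -0.0]
force: [-3.3, -1.8, 0.8]
grip_width: 13.7
grip_force: 25.0
t3.53 tcp [ 484.2 -352.9  168.8] guard [-115.1   19.1  168.8] yaw2.8 tilt [-0. -0. -1.] F [-3.3 -1.8  0.8] w13.7 g25.0
to go, tool mm [18.3  0.4 -1.2]
```

```bash
python3 -m inch '[{"fingers":8,"travel":[0.003,-0.0001,0],"twist":[0,0,1.3]},{"fingers":8,"travel":[0.003,-0.0001,0],"twist":[0,0,1.3]},{"fingers":8,"travel":[0.003,-0.0001,0],"twist":[0,0,1.3]},{"fingers":8,"travel":[0.003,0,0],"twist":[0,0,1.3]},{"fingers":8,"travel":[0,0,0],"twist":[0,0,0]}]'
python3 -m inch '[{"fingers":8,"travel":[0.002,0,0],"twist":[0,0,1.2]},{"fingers":8,"travel":[0.002,0,0],"twist":[0,0,1.0]},{"fingers":8,"travel":[0,0,0],"twist":[0,0,0]},{"fingers":8,"travel":[0,0,0],"twist":[0,0,0]},{"fingers":8,"travel":[0,0,0],"twist":[0,0,0]}]'
python3 st.py '[502.5,-352.4,170]'
```

```text
time: 3.95
tcp_pos: [496.2, -352.3, 168.8]
ee_rot: [3.141, -0.065, -0.0]
force: [-3.1, -0.6, 0.6]
grip_width: 13.5
grip_force: 24.7
time: 4.37
tcp_pos: [499.9, -352.4, 168.7]
ee_rot: [-3.139, 0.123, -0.0]
force: [-2.4, 0.7, 1.4]
grip_width: 13.8
grip_force: 26.2
t4.37 tcp [ 499.9 -352.4  168.7] guard [-99.5  20.9 168.7] yaw-4.5 tilt [ 0.  0. -1.] F [-2.4  0.7  1.4] w13.8 g26.2
to go, tool mm [ 2.6 -0.2 -1.3]
```

Now 1 mm rows until the stop is felt.

```bash
python3 -m inch '[{"fingers":8,"travel":[0.001,0,0],"twist":[0,0,0.5]},{"fingers":8,"travel":[0.001,0,0],"twist":[0,0,0]},{"fingers":8,"travel":[0,0,0],"twist":[0,0,0]},{"fingers":8,"travel":[0,0,0],"twist":[0,0,0]},{"fingers":8,"travel":[0,0,0],"twist":[0,0,0]}]'
python3 st.py
python3 -m inch '[{"fingers":8,"travel":[0.001,0,0],"twist":[0,0,0]},{"fingers":8,"travel":[0.001,0,0],"twist":[0,0,0]},{"fingers":8,"travel":[0,0,0],"twist":[0,0,0]},{"fingers":8,"travel":[0,0,0],"twist":[0,0,0]},{"fingers":8,"travel":[0,0,0],"twist":[0,0,0]}]'
python3 st.py
```

```text
time: 4.78
tcp_pos: [501.8, -352.5, 168.7]
ee_rot: [-3.138, 0.139, 0.0]
force: [-4.5, 1.6, 3.2]
grip_width: 13.7
grip_force: 26.2
t4.78 tcp [ 501.8 -352.5  168.7] guard [-97.6  21.  168.7] yaw-5.1 tilt [-0.  0. -1.] F [-4.5  1.6  3.2] w13.7 g26.2
time: 5.2
tcp_pos: [503.6, -352.7, 168.6]
ee_rot: [-3.138, 0.139, 0.001]
force: [-5.7, 1.9, 2.3]
grip_width: 13.4
grip_force: 25.2
t5.20 tcp [ 503.6 -352.7  168.6] guard [-95.8  20.9 168.6] yaw-5.1 tilt [-0.  0. -1.] F [-5.7  1.9  2.3] w13.4 g25.2
```

```bash
python3 -m inch '[{"fingers":8,"travel":[0.001,0,0],"twist":[0,0,0]},{"fingers":8,"travel":[0.001,0,0],"twist":[0,0,0]},{"fingers":8,"travel":[0,0,0],"twist":[0,0,0]},{"fingers":8,"travel":[0,0,0],"twist":[0,0,0]},{"fingers":8,"travel":[0,0,0],"twist":[0,0,0]}]'
python3 st.py
```

```text
time: 5.62
tcp_pos: [505.2, -353.0, 168.6]
ee_rot: [-3.138, 0.139, 0.002]
force: [-9.2, 2.7, 5.3]
grip_width: 14.1
grip_force: 25.1
t5.62 tcp [ 505.2 -353.   168.6] guard [-94.2  20.8 168.6] yaw-5.1 tilt [-0.  0. -1.] F [-9.2  2.7  5.3] w14.1 g25.1
```

```bash
python3 -m inch '[{"fingers":8,"travel":[0.001,0,0],"twist":[0,0,0]},{"fingers":8,"travel":[0,0,0],"twist":[0,0,0]},{"fingers":8,"travel":[0,0,0],"twist":[0,0,0]},{"fingers":8,"travel":[0,0,0],"twist":[0,0,0]},{"fingers":8,"travel":[0,0,0],"twist":[0,0,0]}]'
python3 st.py
python3 -m inch '[{"fingers":8,"travel":[0.001,0,0],"twist":[0,0,0]},{"fingers":8,"travel":[0,0,0],"twist":[0,0,0]},{"fingers":8,"travel":[0,0,0],"twist":[0,0,0]},{"fingers":8,"travel":[0,0,0],"twist":[0,0,0]},{"fingers":8,"travel":[0,0,0],"twist":[0,0,0]}]'
python3 st.py
```

```text
time: 6.03
tcp_pos: [505.5, -353.3, 168.5]
ee_rot: [-3.138, 0.14, 0.004]
force: [-13.2, 2.9, 7.9]
grip_width: 13.6
grip_force: 25.4
t6.03 tcp [ 505.5 -353.3  168.5] guard [-93.9  20.6 168.5] yaw-5.1 tilt [-0.  0. -1.] F [-13.2   2.9   7.9] w13.6 g25.4
time: 6.45
tcp_pos: [505.8, -353.5, 168.4]
ee_rot: [-3.138, 0.141, 0.006]
force: [-19.1, 3.1, 10.6]
grip_width: 13.8
grip_force: 25.7
t6.45 tcp [ 505.8 -353.5  168.4] guard [-93.6  20.3 168.4] yaw-5.1 tilt [-0.  0. -1.] F [-19.1   3.1  10.6] w13.8 g25.7
```

Gate is on its stop. I'll back off 1 mm and slide the bolt.

```bash
python3 -m inch '[{"fingers":8,"travel":[-0.001,-0.003,-0.001],"twist":[0,0,0]},{"fingers":8,"travel":[0,-0.004,0],"twist":[0,0,0]},{"fingers":8,"travel":[0,-0.004,0],"twist":[0,0,0]},{"fingers":8,"travel":[0,-0.004,0],"twist":[0,0,0]},{"fingers":8,"travel":[0,0,0],"twist":[0,0,0]}]'
python3 st.py
python3 -m inch '[{"fingers":8,"travel":[0,-0.004,0],"twist":[0,0,0]},{"fingers":8,"travel":[0,-0.004,0],"twist":[0,0,0]},{"fingers":8,"travel":[0,-0.004,0],"twist":[0,0,0]},{"fingers":8,"travel":[0,-0.004,0],"twist":[0,0,0]},{"fingers":8,"travel":[0,0,0],"twist":[0,0,0]}]'
python3 st.py
```

```text
time: 6.87
tcp_pos: [506.9, -337.4, 168.6]
ee_rot: [-3.137, 0.139, 0.005]
force: [-9.2, 2.0, -3.9]
grip_width: 13.5
grip_force: 23.7
t6.87 tcp [ 506.9 -337.4  168.6] guard [-93.9  36.5 168.6] yaw-5.1 tilt [-0.  0. -1.] F [-9.2  2.  -3.9] w13.5 g23.7
time: 7.28
tcp_pos: [508.3, -321.4, 168.6]
ee_rot: [-3.137, 0.139, 0.005]
force: [-10.4, 1.7, -4.5]
grip_width: 13.8
grip_force: 23.7
t7.28 tcp [ 508.3 -321.4  168.6] guard [-93.9  52.5 168.6] yaw-5.1 tilt [-0.  0. -1.] F [-10.4   1.7  -4.5] w13.8 g23.7
```

```bash
python3 -m inch '[{"fingers":8,"travel":[0.0005,-0.004,0.0005],"twist":[0,0,0]},{"fingers":8,"travel":[0,-0.004,0],"twist":[0,0,0]},{"fingers":8,"travel":[0,-0.003,0],"twist":[0,0,0]},{"fingers":8,"travel":[0,0,0],"twist":[0,0,0]},{"fingers":8,"travel":[0,0,0],"twist":[0,0,0]}]'
python3 st.py
python3 -m inch '[{"fingers":8,"travel":[0,-0.002,0],"twist":[0,0,0]},{"fingers":8,"travel":[0,-0.002,0],"twist":[0,0,0]},{"fingers":8,"travel":[0,-0.002,0],"twist":[0,0,0]},{"fingers":8,"travel":[0,0,0],"twist":[0,0,0]},{"fingers":8,"travel":[0,0,0],"twist":[0,0,0]}]'
python3 st.py
python3 -m inch '[{"fingers":8,"travel":[0,-0.002,0],"twist":[0,0,0]},{"fingers":8,"travel":[0,-0.002,0],"twist":[0,0,0]},{"fingers":8,"travel":[0,-0.002,0],"twist":[0,0,0]},{"fingers":8,"travel":[0,0,0],"twist":[0,0,0]},{"fingers":8,"travel":[0,0,0],"twist":[0,0,0]}]'
python3 st.py
```

```text
time: 7.7
tcp_pos: [509.4, -311.1, 168.5]
ee_rot: [-3.137, 0.14, 0.006]
force: [-14.9, 3.4, 3.3]
grip_width: 13.6
grip_force: 24.7
t7.70 tcp [ 509.4 -311.1  168.5] guard [-93.7  62.9 168.5] yaw-5.1 tilt [-0.  0. -1.] F [-14.9   3.4   3.3] w13.6 g24.7
time: 8.12
tcp_pos: [509.9, -305.3, 168.5]
ee_rot: [-3.138, 0.14, 0.005]
force: [-14.7, 3.1, 2.8]
grip_width: 13.9
grip_force: 24.6
t8.12 tcp [ 509.9 -305.3  168.5] guard [-93.8  68.8 168.5] yaw-5.1 tilt [-0.  0. -1.] F [-14.7   3.1   2.8] w13.9 g24.6
time: 8.53
tcp_pos: [510.4, -299.3, 168.5]
ee_rot: [-3.138, 0.14, 0.006]
force: [-14.3, 3.2, 3.8]
grip_width: 13.4
grip_force: 24.7
t8.53 tcp [ 510.4 -299.3  168.5] guard [-93.8  74.8 168.5] yaw-5.1 tilt [-0.  0. -1.] F [-14.3   3.2   3.8] w13.4 g24.7
```

```bash
python3 -m inch '[{"fingers":8,"travel":[0,-0.002,0],"twist":[0,0,0]},{"fingers":8,"travel":[0,-0.002,0],"twist":[0,0,0]},{"fingers":8,"travel":[0,-0.002,0],"twist":[0,0,0]},{"fingers":8,"travel":[0,0,0],"twist":[0,0,0]},{"fingers":8,"travel":[0,0,0],"twist":[0,0,0]}]'
python3 st.py
python3 -m inch '[{"fingers":8,"travel":[0,-0.002,0],"twist":[0,0,0]},{"fingers":8,"travel":[0,-0.002,0],"twist":[0,0,0]},{"fingers":8,"travel":[0,-0.001,0],"twist":[0,0,0]},{"fingers":8,"travel":[0,0,0],"twist":[0,0,0]},{"fingers":8,"travel":[0,0,0],"twist":[0,0,0]}]'
python3 st.py
python3 - <<'E'
from h import *
a=camera("side")[120:220,265:395]
cv2.imwrite("pics/e1.png",cv2.resize(a,(780,600),interpolation=cv2.INTER_CUBIC))
E
```

```text
time: 8.95
tcp_pos: [510.9, -293.3, 168.5]
ee_rot: [-3.138, 0.14, 0.006]
force: [-14.1, 2.4, 2.6]
grip_width: 13.8
grip_force: 24.7
t8.95 tcp [ 510.9 -293.3  168.5] guard [-93.7  80.8 168.5] yaw-5.1 tilt [-0.  0. -1.] F [-14.1   2.4   2.6] w13.8 g24.7
time: 9.37
tcp_pos: [511.3, -288.5, 168.5]
ee_rot: [-3.138, 0.14, 0.005]
force: [-15.4, 2.4, 2.7]
grip_width: 13.7
grip_force: 24.7
t9.37 tcp [ 511.3 -288.5  168.5] guard [-93.8  85.6 168.5] yaw-5.1 tilt [-0.  0. -1.] F [-15.4   2.4   2.7] w13.7 g24.7
```

View pics/e1.png

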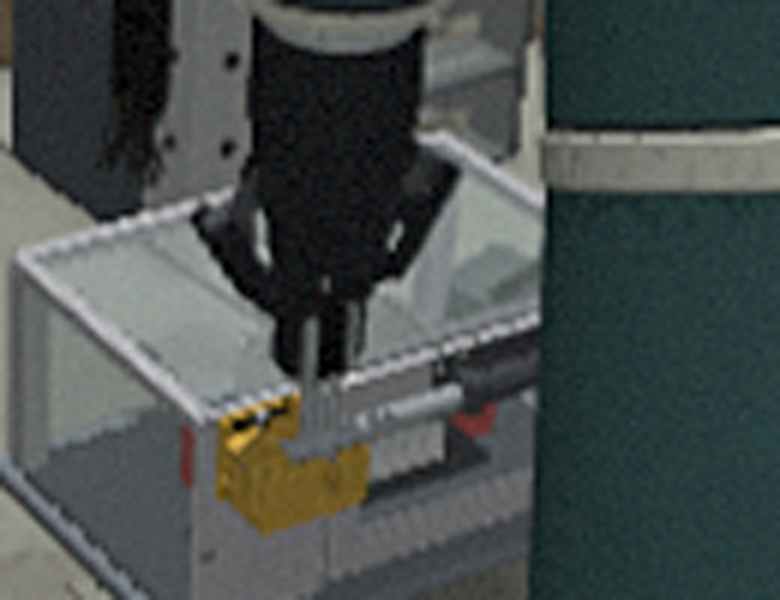

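The side view shows the gate shut flush, with the bolt nose inside the keeper at about (300,450). Now I'll swing the handle over along its arc to about 0.8 rad.

```bash
python3 -m inch '[{"fingers":8,"travel":[-0.0075,0,0.0003],"twist":[0,0,0]},{"fingers":8,"travel":[-0.0055,0,0.0008],"twist":[0,0,0]},{"fingers":8,"travel":[-0.0054,0,0.0014],"twist":[0,0,0]},{"fingers":8,"travel":[-0.0052,0,0.0019],"twist":[0,0,0]},{"fingers":8,"travel":[0,0,0],"twist":[0,0,0]}]'
python3 st.py
python3 -m inch '[{"fingers":8,"travel":[-0.005,0,0.0024],"twist":[0,0,0]},{"fingers":8,"travel":[-0.0047,0,0.0029],"twist":[0,0,0]},{"fingers":8,"travel":[-0.0044,0,0.0033],"twist":[0,0,0]},{"fingers":8,"travel":[0,0,0],"twist":[0,0,0]},{"fingers":8,"travel":[0,0,0],"twist":[0,0,0]}]'
python3 st.py
```

```text
time: 9.83
tcp_pos: [490.0, -286.5, 165.6]
ee_rot: [3.138, -0.139, 0.005]
force: [0.1, -1.2, 6.7]
grip_width: 13.3
grip_force: 25.9
t9.83 tcp [ 490.  -286.5  165.6] guard [-115.2   85.7  165.6] yaw-5.1 tilt [ 0. -0. -1.] F [ 0.1 -1.2  6.7] w13.3 g25.9
time: 10.25
tcp_pos: [475.8, -285.3, 156.8]
ee_rot: [3.138, -0.139, 0.003]
force: [-1.2, -1.6, 4.7]
grip_width: 13.5
grip_force: 27.1
t10.25 tcp [ 475.8 -285.3  156.8] guard [-129.5   85.6  156.8] yaw-5.1 tilt [ 0. -0. -1.] F [-1.2 -1.6  4.7] w13.5 g27.1
```

```bash
python3 -m inch '[{"fingers":8,"travel":[-0.004,0,0.0038],"twist":[0,0,0]},{"fingers":8,"travel":[-0.0018,0,0.002],"twist":[0,0,0]},{"fingers":8,"travel":[0,0,0],"twist":[0,0,0]},{"fingers":8,"travel":[0,0,0],"twist":[0,0,0]},{"fingers":8,"travel":[0,0,0],"twist":[0,0,0]}]'
python3 st.py
python3 -m inch '[{"fingers":8,"travel":[-0.0017,0,0.0022],"twist":[0,0,0]},{"fingers":8,"travel":[0,0,0],"twist":[0,0,0]},{"fingers":8,"travel":[0,0,0],"twist":[0,0,0]},{"fingers":8,"travel":[0,0,0],"twist":[0,0,0]},{"fingers":8,"travel":[0,0,0],"twist":[0,0,0]}]'
python3 st.py
python3 -m inch '[{"fingers":8,"travel":[-0.0016,0,0.0023],"twist":[0,0,0]},{"fingers":8,"travel":[0,0,0],"twist":[0,0,0]},{"fingers":8,"travel":[0,0,0],"twist":[0,0,0]},{"fingers":8,"travel":[0,0,0],"twist":[0,0,0]},{"fingers":8,"travel":[0,0,0],"twist":[0,0,0]}]'
python3 st.py
```

```text
time: 10.67
tcp_pos: [470.0, -284.9, 151.0]
ee_rot: [3.138, -0.139, 0.003]
force: [-2.1, -1.2, 5.0]
grip_width: 13.4
grip_force: 27.3
t10.67 tcp [ 470.  -284.9  151. ] guard [-135.2   85.6  151. ] yaw-5.1 tilt [ 0. -0. -1.] F [-2.1 -1.2  5. ] w13.4 g27.3
time: 11.08
tcp_pos: [468.4, -284.7, 148.8]
ee_rot: [3.138, -0.139, 0.003]
force: [-2.4, -0.6, 5.8]
grip_width: 13.8
grip_force: 27.4
t11.08 tcp [ 468.4 -284.7  148.8] guard [-136.9   85.6  148.8] yaw-5.1 tilt [ 0. -0. -1.] F [-2.4 -0.6  5.8] w13.8 g27.4
time: 11.5
tcp_pos: [466.7, -284.6, 146.5]
ee_rot: [3.138, -0.139, 0.002]
force: [-2.0, -1.3, 5.0]
grip_width: 13.7
grip_force: 27.4
t11.50 tcp [ 466.7 -284.6  146.5] guard [-138.5   85.6  146.5] yaw-5.1 tilt [ 0. -0. -1.] F [-2.  -1.3  5. ] w13.7 g27.4
```

```bash
python3 -m inch '[{"fingers":8,"travel":[-0.0015,0,0.0023],"twist":[0,0,0]},{"fingers":8,"travel":[0,0,0],"twist":[0,0,0]},{"fingers":8,"travel":[0,0,0],"twist":[0,0,0]},{"fingers":8,"travel":[0,0,0],"twist":[0,0,0]},{"fingers":8,"travel":[0,0,0],"twist":[0,0,0]}]'
python3 st.py
python3 -m inch '[{"fingers":8,"travel":[-0.0007,0,0.0012],"twist":[0,0,0]},{"fingers":8,"travel":[0,0,0],"twist":[0,0,0]},{"fingers":8,"travel":[0,0,0],"twist":[0,0,0]},{"fingers":8,"travel":[0,0,0],"twist":[0,0,0]},{"fingers":8,"travel":[0,0,0],"twist":[0,0,0]}]'
python3 st.py
python3 -m inch '[{"fingers":8,"travel":[-0.0007,0,0.0012],"twist":[0,0,0]},{"fingers":8,"travel":[0,0,0],"twist":[0,0,0]},{"fingers":8,"travel":[0,0,0],"twist":[0,0,0]},{"fingers":8,"travel":[0,0,0],"twist":[0,0,0]},{"fingers":8,"travel":[0,0,0],"twist":[0,0,0]}]'
python3 st.py
```

```text
time: 11.92
tcp_pos: [465.2, -284.5, 144.1]
ee_rot: [3.138, -0.139, 0.002]
force: [-2.6, -0.8, 5.1]
grip_width: 13.7
grip_force: 27.2
t11.92 tcp [ 465.2 -284.5  144.1] guard [-140.    85.5  144.1] yaw-5.1 tilt [ 0. -0. -1.] F [-2.6 -0.8  5.1] w13.7 g27.2
time: 12.33
tcp_pos: [464.6, -284.4, 143.0]
ee_rot: [3.138, -0.139, 0.002]
force: [-1.4, -0.7, 6.5]
grip_width: 13.5
grip_force: 27.3
t12.33 tcp [ 464.6 -284.4  143. ] guard [-140.7   85.5  143. ] yaw-5.1 tilt [ 0. -0. -1.] F [-1.4 -0.7  6.5] w13.5 g27.3
time: 12.75
tcp_pos: [463.9, -284.4, 141.8]
ee_rot: [3.138, -0.139, 0.003]
force: [-2.0, -1.1, 5.9]
grip_width: 13.6
grip_force: 27.3
t12.75 tcp [ 463.9 -284.4  141.8] guard [-141.4   85.5  141.8] yaw-5.1 tilt [ 0. -0. -1.] F [-2.  -1.1  5.9] w13.6 g27.3
```

```bash
python3 -m inch '[{"fingers":8,"travel":[-0.0007,0,0.0012],"twist":[0,0,0]},{"fingers":8,"travel":[0,0,0],"twist":[0,0,0]},{"fingers":8,"travel":[0,0,0],"twist":[0,0,0]},{"fingers":8,"travel":[0,0,0],"twist":[0,0,0]},{"fingers":8,"travel":[0,0,0],"twist":[0,0,0]}]'
python3 st.py
python3 -m inch '[{"fingers":8,"travel":[-0.0006,0,0.0012],"twist":[0,0,0]},{"fingers":8,"travel":[0,0,0],"twist":[0,0,0]},{"fingers":8,"travel":[0,0,0],"twist":[0,0,0]},{"fingers":8,"travel":[0,0,0],"twist":[0,0,0]},{"fingers":8,"travel":[0,0,0],"twist":[0,0,0]}]'
python3 st.py
```

```text
time: 13.17
tcp_pos: [463.2, -284.3, 140.5]
ee_rot: [3.138, -0.139, 0.002]
force: [-1.6, -0.7, 6.0]
grip_width: 13.9
grip_force: 27.2
t13.17 tcp [ 463.2 -284.3  140.5] guard [-142.1   85.5  140.5] yaw-5.1 tilt [ 0. -0. -1.] F [-1.6 -0.7  6. ] w13.9 g27.2
time: 13.58
tcp_pos: [462.6, -284.3, 139.4]
ee_rot: [3.138, -0.139, 0.003]
force: [-2.4, -1.4, 5.8]
grip_width: 13.7
grip_force: 27.2
t13.58 tcp [ 462.6 -284.3  139.4] guard [-142.7   85.5  139.4] yaw-5.1 tilt [ 0. -0. -1.] F [-2.4 -1.4  5.8] w13.7 g27.2
```

```bash
python3 -m inch '[{"fingers":8,"travel":[-0.0006,0,0.0012],"twist":[0,0,0]},{"fingers":8,"travel":[0,0,0],"twist":[0,0,0]},{"fingers":8,"travel":[0,0,0],"twist":[0,0,0]},{"fingers":8,"travel":[0,0,0],"twist":[0,0,0]},{"fingers":8,"travel":[0,0,0],"twist":[0,0,0]}]'
python3 st.py
python3 -m inch '[{"fingers":8,"travel":[-0.0006,0,0.0012],"twist":[0,0,0]},{"fingers":8,"travel":[0,0,0],"twist":[0,0,0]},{"fingers":8,"travel":[0,0,0],"twist":[0,0,0]},{"fingers":8,"travel":[0,0,0],"twist":[0,0,0]},{"fingers":8,"travel":[0,0,0],"twist":[0,0,0]}]'
python3 st.py
python3 - <<'E'
from h import *
a=camera("side")[150:220,275:366]
cv2.imwrite("pics/f1.png",cv2.resize(a,(780,600),interpolation=cv2.INTER_CUBIC))
E
```

```text
time: 14.0
tcp_pos: [462.0, -284.2, 138.2]
ee_rot: [3.138, -0.139, 0.003]
force: [-1.9, -1.4, 5.8]
grip_width: 13.5
grip_force: 27.2
t14.00 tcp [ 462.  -284.2  138.2] guard [-143.2   85.6  138.2] yaw-5.1 tilt [ 0. -0. -1.] F [-1.9 -1.4  5.8] w13.5 g27.2
time: 14.42
tcp_pos: [461.6, -284.2, 137.2]
ee_rot: [3.138, -0.139, 0.003]
force: [-2.0, -0.5, 8.6]
grip_width: 13.8
grip_force: 27.5
t14.42 tcp [ 461.6 -284.2  137.2] guard [-143.7   85.5  137.2] yaw-5.1 tilt [ 0. -0. -1.] F [-2.  -0.5  8.6] w13.8 g27.5
```

View pics/f1.png

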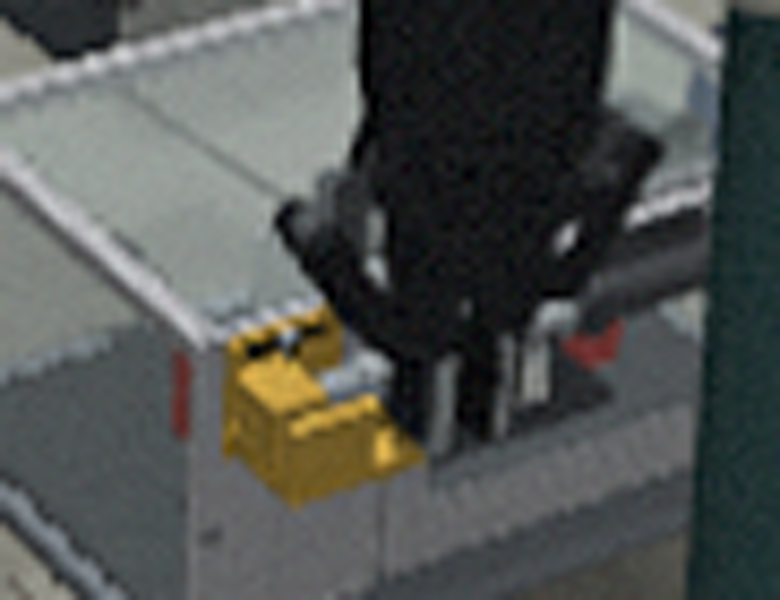

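Contact is felt: Fz rose from 5.8 to 8.6. The side view shows the handle over the keeper's cheek at about (400,410). Now I'll slide toward +y in 1.5 mm steps and watch Fz.

```bash
python3 -m inch '[{"fingers":8,"travel":[-0.0002,-0.0008,0.0003],"twist":[0,0,0]},{"fingers":8,"travel":[0,-0.0007,0],"twist":[0,0,0]},{"fingers":8,"travel":[0,0,0],"twist":[0,0,0]},{"fingers":8,"travel":[0,0,0],"twist":[0,0,0]},{"fingers":8,"travel":[0,0,0],"twist":[0,0,0]}]' >/dev/null
python3 st.py
python3 -m inch '[{"fingers":8,"travel":[0,-0.0008,0],"twist":[0,0,0]},{"fingers":8,"travel":[0,-0.0007,0],"twist":[0,0,0]},{"fingers":8,"travel":[0,0,0],"twist":[0,0,0]},{"fingers":8,"travel":[0,0,0],"twist":[0,0,0]},{"fingers":8,"travel":[0,0,0],"twist":[0,0,0]}]' >/dev/null
python3 st.py
python3 -m inch '[{"fingers":8,"travel":[0,-0.0008,0],"twist":[0,0,0]},{"fingers":8,"travel":[0,-0.0007,0],"twist":[0,0,0]},{"fingers":8,"travel":[0,0,0],"twist":[0,0,0]},{"fingers":8,"travel":[0,0,0],"twist":[0,0,0]},{"fingers":8,"travel":[0,0,0],"twist":[0,0,0]}]' >/dev/null
python3 st.py
```

```text
t14.88 tcp [ 461.7 -283.   137.1] guard [-143.7   86.7  137.1] yaw-5.1 tilt [ 0. -0. -1.] F [-1.9 -3.2 10.3] w13.7 g27.7
t15.30 tcp [ 461.8 -281.4  137.1] guard [-143.7   88.3  137.1] yaw-5.1 tilt [ 0. -0. -1.] F [-0.5 -1.9 10.7] w14.0 g27.7
t15.72 tcp [ 462.  -280.   137.1] guard [-143.7   89.7  137.1] yaw-5.1 tilt [ 0. -0. -1.] F [-1.6 -2.3 10.8] w13.6 g27.7
```

```bash
python3 -m inch '[{"fingers":8,"travel":[0,-0.0008,0],"twist":[0,0,0]},{"fingers":8,"travel":[0,-0.0007,0],"twist":[0,0,0]},{"fingers":8,"travel":[0,0,0],"twist":[0,0,0]},{"fingers":8,"travel":[0,0,0],"twist":[0,0,0]},{"fingers":8,"travel":[0,0,0],"twist":[0,0,0]}]' >/dev/null
python3 st.py
python3 -m inch '[{"fingers":8,"travel":[0,-0.0008,0],"twist":[0,0,0]},{"fingers":8,"travel":[0,-0.0007,0],"twist":[0,0,0]},{"fingers":8,"travel":[0,0,0],"twist":[0,0,0]},{"fingers":8,"travel":[0,0,0],"twist":[0,0,0]},{"fingers":8,"travel":[0,0,0],"twist":[0,0,0]}]' >/dev/null
python3 st.py
python3 -m inch '[{"fingers":8,"travel":[0,-0.0008,0],"twist":[0,0,0]},{"fingers":8,"travel":[0,-0.0007,0],"twist":[0,0,0]},{"fingers":8,"travel":[0,0,0],"twist":[0,0,0]},{"fingers":8,"travel":[0,0,0],"twist":[0,0,0]},{"fingers":8,"travel":[0,0,0],"twist":[0,0,0]}]' >/dev/null
python3 st.py
python3 -m inch '[{"fingers":8,"travel":[0,-0.0008,0],"twist":[0,0,0]},{"fingers":8,"travel":[0,-0.0007,0],"twist":[0,0,0]},{"fingers":8,"travel":[0,0,0],"twist":[0,0,0]},{"fingers":8,"travel":[0,0,0],"twist":[0,0,0]},{"fingers":8,"travel":[0,0,0],"twist":[0,0,0]}]' >/dev/null
python3 st.py
```

```text
t16.13 tcp [ 462.1 -278.5  137.1] guard [-143.7   91.2  137.1] yaw-5.1 tilt [ 0. -0. -1.] F [-1.9 -2.2  9.3] w13.7 g27.6
t16.55 tcp [ 462.2 -276.7  137. ] guard [-143.7   93.1  137. ] yaw-5.1 tilt [ 0. -0. -1.] F [-1.1  0.1 10. ] w13.6 g27.6
t16.97 tcp [ 462.2 -275.1  136.8] guard [-143.9   94.7  136.8] yaw-5.1 tilt [ 0. -0. -1.] F [-2.1  0.5  7.4] w13.5 g27.4
t17.38 tcp [ 462.3 -273.6  136.8] guard [-143.9   96.1  136.8] yaw-5.1 tilt [ 0. -0. -1.] F [-2.5 -0.2  6.9] w13.5 g27.3
```

Fz fell from 10 to 7, so the handle is over the notch. I'll turn down gently.

```bash
python3 -m inch '[{"fingers":8,"travel":[-0.0005,0,0.0013],"twist":[0,0,0]},{"fingers":8,"travel":[0,0,0],"twist":[0,0,0]},{"fingers":8,"travel":[0,0,0],"twist":[0,0,0]},{"fingers":8,"travel":[0,0,0],"twist":[0,0,0]},{"fingers":8,"travel":[0,0,0],"twist":[0,0,0]}]' >/dev/null
python3 st.py
python3 -m inch '[{"fingers":8,"travel":[-0.0005,0,0.0013],"twist":[0,0,0]},{"fingers":8,"travel":[0,0,0],"twist":[0,0,0]},{"fingers":8,"travel":[0,0,0],"twist":[0,0,0]},{"fingers":8,"travel":[0,0,0],"twist":[0,0,0]},{"fingers":8,"travel":[0,0,0],"twist":[0,0,0]}]' >/dev/null
python3 st.py
```

```text
t17.80 tcp [ 461.6 -273.5  135.3] guard [-144.6   96.1  135.3] yaw-5.1 tilt [ 0. -0. -1.] F [-2.3 -1.   5.2] w13.6 g27.0
t18.22 tcp [ 461.1 -273.4  133.9] guard [-145.1   96.2  133.9] yaw-5.1 tilt [ 0. -0. -1.] F [-1.8  0.4  6.6] w13.6 g27.0
```

```bash
python3 -m inch '[{"fingers":8,"travel":[-0.001,0,0.0026],"twist":[0,0,0]},{"fingers":8,"travel":[-0.0008,0,0.0027],"twist":[0,0,0]},{"fingers":8,"travel":[0,0,0],"twist":[0,0,0]},{"fingers":8,"travel":[0,0,0],"twist":[0,0,0]},{"fingers":8,"travel":[0,0,0],"twist":[0,0,0]}]' >/dev/null
python3 st.py
python3 -m inch '[{"fingers":8,"travel":[-0.0007,0,0.0027],"twist":[0,0,0]},{"fingers":8,"travel":[-0.0006,0,0.0027],"twist":[0,0,0]},{"fingers":8,"travel":[0,0,0],"twist":[0,0,0]},{"fingers":8,"travel":[0,0,0],"twist":[0,0,0]},{"fingers":8,"travel":[0,0,0],"twist":[0,0,0]}]' >/dev/null
python3 st.py
python3 -m inch '[{"fingers":8,"travel":[-0.0004,0,0.0027],"twist":[0,0,0]},{"fingers":8,"travel":[-0.0003,0,0.0027],"twist":[0,0,0]},{"fingers":8,"travel":[0,0,0],"twist":[0,0,0]},{"fingers":8,"travel":[0,0,0],"twist":[0,0,0]},{"fingers":8,"travel":[0,0,0],"twist":[0,0,0]}]' >/dev/null
python3 st.py
```

```text
t18.63 tcp [ 459.1 -273.   128.3] guard [-147.1   96.4  128.3] yaw-5.1 tilt [ 0. -0. -1.] F [-0.7 -1.3  1.5] w13.6 g26.3
t19.05 tcp [ 457.8 -272.9  122.8] guard [-148.4   96.4  122.8] yaw-5.1 tilt [ 0.  0. -1.] F [ 0.1 -0.5 -0.1] w13.3 g25.8
t19.47 tcp [ 457.1 -272.9  117.4] guard [-149.2   96.4  117.4] yaw-5.1 tilt [-0.  0. -1.] F [ 1.  -0.7  0.8] w13.4 g25.5
```

```bash
python3 -m inch '[{"fingers":8,"travel":[-0.0001,0,0.0027],"twist":[0,0,0]},{"fingers":8,"travel":[0,0,0.0027],"twist":[0,0,0]},{"fingers":8,"travel":[0,0,0],"twist":[0,0,0]},{"fingers":8,"travel":[0,0,0],"twist":[0,0,0]},{"fingers":8,"travel":[0,0,0],"twist":[0,0,0]}]' >/dev/null
python3 st.py
python3 -m inch '[{"fingers":8,"travel":[0.0002,0,0.0027],"twist":[0,0,0]},{"fingers":8,"travel":[0.0003,0,0.0027],"twist":[0,0,0]},{"fingers":8,"travel":[0,0,0],"twist":[0,0,0]},{"fingers":8,"travel":[0,0,0],"twist":[0,0,0]},{"fingers":8,"travel":[0,0,0],"twist":[0,0,0]}]' >/dev/null
python3 st.py
python3 -m inch '[{"fingers":8,"travel":[0.0002,0,0.0014],"twist":[0,0,0]},{"fingers":8,"travel":[0,0,0],"twist":[0,0,0]},{"fingers":8,"travel":[0,0,0],"twist":[0,0,0]},{"fingers":8,"travel":[0,0,0],"twist":[0,0,0]},{"fingers":8,"travel":[0,0,0],"twist":[0,0,0]}]' >/dev/null
python3 st.py
```

```text
t19.88 tcp [ 456.9 -272.8  111.9] guard [-149.4   96.4  111.9] yaw-5.1 tilt [-0.  0. -1.] F [ 0.4 -1.1  0.2] w13.4 g25.3
t20.30 tcp [ 457.3 -272.9  106.5] guard [-148.9   96.4  106.5] yaw-5.1 tilt [-0.  0. -1.] F [-0.4 -0.5 -0. ] w13.4 g25.1
t20.72 tcp [ 457.5 -272.9  105.1] guard [-148.8   96.4  105.1] yaw-5.1 tilt [-0.  0. -1.] F [-2.3  0.7  1.7] w13.7 g25.4
```

```bash
python3 -m inch '[{"fingers":8,"travel":[0.0002,0,0.0012],"twist":[0,0,0]},{"fingers":8,"travel":[0,0,0],"twist":[0,0,0]},{"fingers":8,"travel":[0,0,0],"twist":[0,0,0]},{"fingers":8,"travel":[0,0,0],"twist":[0,0,0]},{"fingers":8,"travel":[0,0,0],"twist":[0,0,0]}]' >/dev/null
python3 st.py
python3 -m inch '[{"fingers":8,"travel":[0.0002,0,0.001],"twist":[0,0,0]},{"fingers":8,"travel":[0,0,0],"twist":[0,0,0]},{"fingers":8,"travel":[0,0,0],"twist":[0,0,0]},{"fingers":8,"travel":[0,0,0],"twist":[0,0,0]},{"fingers":8,"travel":[0,0,0],"twist":[0,0,0]}]' >/dev/null
python3 st.py
```

```text
t21.13 tcp [ 457.8 -272.9  103.9] guard [-148.5   96.4  103.9] yaw-5.1 tilt [-0.  0. -1.] F [-1.5 -0.3  2.9] w13.9 g25.4
t21.55 tcp [ 458.  -272.9  102.9] guard [-148.3   96.4  102.9] yaw-5.1 tilt [-0.  0. -1.] F [-3.1  0.6  1.3] w13.7 g25.2
```

```bash
python3 -m inch '[{"fingers":8,"travel":[0.0002,0,0.001],"twist":[0,0,0]},{"fingers":8,"travel":[0,0,0],"twist":[0,0,0]},{"fingers":8,"travel":[0,0,0],"twist":[0,0,0]},{"fingers":8,"travel":[0,0,0],"twist":[0,0,0]},{"fingers":8,"travel":[0,0,0],"twist":[0,0,0]}]' >/dev/null
python3 st.py
python3 -m inch '[{"fingers":8,"travel":[0.0002,0,0.001],"twist":[0,0,0]},{"fingers":8,"travel":[0,0,0],"twist":[0,0,0]},{"fingers":8,"travel":[0,0,0],"twist":[0,0,0]},{"fingers":8,"travel":[0,0,0],"twist":[0,0,0]},{"fingers":8,"travel":[0,0,0],"twist":[0,0,0]}]' >/dev/null
python3 st.py
```

```text
t21.97 tcp [ 458.2 -273.   101.9] guard [-148.    96.4  101.9] yaw-5.1 tilt [-0.  0. -1.] F [-1.3  0.4  1.2] w13.7 g25.2
t22.38 tcp [ 458.5 -273.   101. ] guard [-147.8   96.4  101. ] yaw-5.1 tilt [ 0.  0. -1.] F [-2.8 -0.1  1.8] w13.7 g25.2
```

```bash
python3 -m inch '[{"fingers":8,"travel":[0.0002,0,0.001],"twist":[0,0,0]},{"fingers":8,"travel":[0,0,0],"twist":[0,0,0]},{"fingers":8,"travel":[0,0,0],"twist":[0,0,0]},{"fingers":8,"travel":[0,0,0],"twist":[0,0,0]},{"fingers":8,"travel":[0,0,0],"twist":[0,0,0]}]' >/dev/null
python3 st.py
python3 -m inch '[{"fingers":8,"travel":[0.0002,0,0.001],"twist":[0,0,0]},{"fingers":8,"travel":[0,0,0],"twist":[0,0,0]},{"fingers":8,"travel":[0,0,0],"twist":[0,0,0]},{"fingers":8,"travel":[0,0,0],"twist":[0,0,0]},{"fingers":8,"travel":[0,0,0],"twist":[0,0,0]}]' >/dev/null
python3 st.py
python3 -m inch '[{"fingers":8,"travel":[0.0002,0,0.001],"twist":[0,0,0]},{"fingers":8,"travel":[0,0,0],"twist":[0,0,0]},{"fingers":8,"travel":[0,0,0],"twist":[0,0,0]},{"fingers":8,"travel":[0,0,0],"twist":[0,0,0]},{"fingers":8,"travel":[0,0,0],"twist":[0,0,0]}]' >/dev/null
python3 st.py
```

```text
t22.80 tcp [ 458.7 -273.   100. ] guard [-147.6   96.4  100. ] yaw-5.1 tilt [ 0.  0. -1.] F [-1.  -0.2  2.2] w13.8 g25.2
t23.22 tcp [ 458.9 -273.    98.9] guard [-147.3   96.4   98.9] yaw-5.1 tilt [ 0.  0. -1.] F [-0.7  1.1  2. ] w14.0 g25.2
t23.63 tcp [ 459.1 -273.1   98.1] guard [-147.1   96.4   98.1] yaw-5.1 tilt [ 0. -0. -1.] F [-2.8  1.3  6.5] w13.9 g25.7
```

```bash
python3 -m inch '[{"fingers":8,"travel":[0,0,0.001],"twist":[0,0,0]},{"fingers":8,"travel":[0,0,0],"twist":[0,0,0]},{"fingers":8,"travel":[0,0,0],"twist":[0,0,0]},{"fingers":8,"travel":[0,0,0],"twist":[0,0,0]},{"fingers":8,"travel":[0,0,0],"twist":[0,0,0]}]' >/dev/null
python3 st.py
python3 -m inch '[{"fingers":8,"travel":[0,0,0.0008],"twist":[0,0,0]},{"fingers":8,"travel":[0,0,0],"twist":[0,0,0]},{"fingers":8,"travel":[0,0,0],"twist":[0,0,0]},{"fingers":8,"travel":[0,0,0],"twist":[0,0,0]},{"fingers":8,"travel":[0,0,0],"twist":[0,0,0]}]' >/dev/null
python3 st.py
```

```text
t24.05 tcp [ 459.3 -273.1   97.6] guard [-146.9   96.4   97.6] yaw-5.1 tilt [ 0. -0. -1.] F [-4.5  3.2 16.9] w13.6 g27.0
t24.47 tcp [ 459.6 -273.2   97.3] guard [-146.6   96.3   97.3] yaw-5.1 tilt [ 0. -0. -1.] F [-5.8  5.  23.9] w13.6 g28.0
```

Firm stop: the handle is fully down. I'll relieve the force, open and lift away.

```bash
python3 -m inch '[{"fingers":8,"travel":[0,0,-0.0025],"twist":[0,0,0]},{"fingers":8,"travel":[0,0,0],"twist":[0,0,0]},{"fingers":45,"travel":[0,0,0],"twist":[0,0,0]},{"fingers":45,"travel":[0,0,0],"twist":[0,0,0]},{"fingers":45,"travel":[0,0,0],"twist":[0,0,0]}]' 
python3 -m inch '[{"fingers":45,"travel":[0,0,0],"twist":[0,0,0]},{"fingers":45,"travel":[-0.003,0,0],"twist":[0,0,0]},{"fingers":45,"travel":[0,0,-0.005],"twist":[0,0,0]},{"fingers":45,"travel":[0,0,-0.01],"twist":[0,0,0]},{"fingers":45,"travel":[0,0,-0.02],"twist":[0,0,0]}]' >/dev/null
python3 st.py
python3 -m inch '[{"fingers":45,"travel":[0,0,-0.03],"twist":[0,0,0]},{"fingers":45,"travel":[0,0,-0.03],"twist":[0,0,0]},{"fingers":45,"travel":[0,0,-0.03],"twist":[0,0,0]},{"fingers":45,"travel":[0,0,-0.03],"twist":[0,0,0]},{"fingers":45,"travel":[0,0,0],"twist":[0,0,0]}]' >/dev/null
python3 -m inch '[{"fingers":45,"travel":[-0.01,0.03,0],"twist":[0,0,0]},{"fingers":45,"travel":[-0.01,0.03,0],"twist":[0,0,0]},{"fingers":45,"travel":[-0.01,0.03,0],"twist":[0,0,0]},{"fingers":45,"travel":[-0.01,0.03,0],"twist":[0,0,0]},{"fingers":45,"travel":[0,0,0],"twist":[0,0,0]}]' >/dev/null
python3 st.py
python3 - <<'E'
from h import *
a=camera("side")[150:220,275:366];b=camera("top")[170:240,300:391]
cv2.imwrite("pics/g1.png",np.hstack([cv2.resize(x,(400,308),interpolation=cv2.INTER_CUBIC) for x in(a,b)]))
E
```

```text
time: 24.88
tcp_pos: [458.9, -273.0, 98.4]
ee_rot: [-3.138, 0.139, 0.001]
force: [0.3, -1.4, -0.6]
grip_width: 38.5
grip_force: 0.0
t25.30 tcp [ 455.2 -272.4  133.3] guard [-151.1   96.7  133.3] yaw-5.1 tilt [-0.  0. -1.] F [-0.2  0.9  0.3] w38.5 g0.0
t26.13 tcp [ 402.  -394.1  254.4] guard [-193.3  -29.3  254.4] yaw-5.4 tilt [-0. -0. -1.] F [ 0.  -0.9 -0.4] w38.4 g0.0
```

View pics/g1.png

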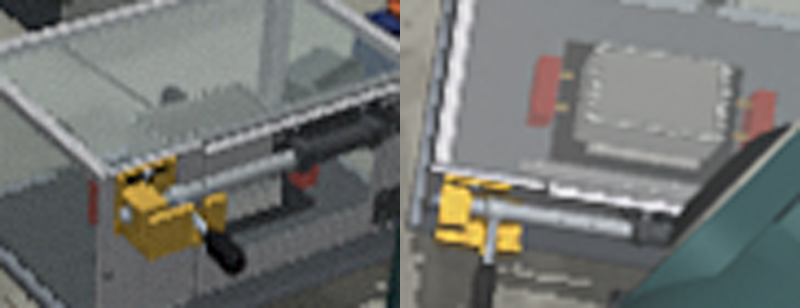

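The side view shows the gate shut, with the bolt through the keeper and its nose visible at (125,215). The stem lies in the notch and the handle is down, knob at (228,255). The gripper is clear.

```bash
python3 -c "
from bench import hand_in; print(hand_in())"
```

```text
the job is handed in; nothing more can be done
None
```

The gate is fully shut, the bolt is across in the keeper and the handle is fully down in the notch. The robot is clear, and I handed the job in at about 26 s of the 72 s allowed.

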